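Set the flip tags on the lab stock rack

ROBOT

A 6-joint arm with a two-finger parallel gripper is mounted at the origin on the work surface. World frame = base frame: x ahead of the robot, y to its left, z up, the work surface at z = 0. Lengths are in mm, angles in degrees, forces in N, time in s.
With the tool pointing down it reaches from about 375 to 825 mm from the base axis. Payload 5.5 kg.
Tool frame: the origin (TCP) lies at the very end of the fingers, on their centre line; the grasp point (between the pads) lies 19 mm behind it (manip.tcp_to_grasp is the z of the grasp point in the tool frame, in mm); z points along the fingers, y is the direction in which the jaws open and shut (so a half turn about z gives the same grasp; the last joint's range is limited). The gripper opens to 85 mm and grips with 20 to 120 N. Pads are 22 mm wide; open, the fingers measure 114 mm over their backs; the gripper's body (76 mm by 85 mm) begins 54 mm behind the grasp point. The pads swing forward as they close: fully open they stand 13 mm farther back than shut.
Start: joints at [-66.635, 17.962, -2.699, 69.339, 0, 90], TCP at [237.951, -550.794, 231.299] pointing down, gripper open.
Joint ranges: [-152.73, 152.73], [-39.44, 99.34], [-58.76, 71.6], [-118.89, 123.64], [-81.53, 83.1], [-180, 180]. Speed limits (degrees/s): [136.94, 136.94, 172.46, 180, 180, 180].

INTERFACE

Orientations are given as a 3x3 rotation matrix whose columns are the frame's x, y, z axes.
In Python, from workcell import manip gives the robot as it stands.
- The arm moves only by the tool arm_command, never from a script. Its argument "steps" is one flat list of numbers, 7 for each row, row after row: the closure, from 0 (fully open) to 1 (shut), then the shift along the world's x, y, z in mm, then the turn, a rotation vector about the world's x, y, z in degrees. In form: [fingers, dx, dy, dz, rx, ry, rz, fingers, dx, dy, dz, rx, ry, rz, ...]. A call has 1 to 5 rows; each row is the pose to reach, as a shift and turn from the pose commanded when the call began; what a row does not reach only later rows make up. A row lasts 1/10 s, in which the tool goes at most 50 mm and 8.59 degrees, less where a joint would pass 70% of its speed; a pose out of reach is approached as far as the arm can. A call with a gripper value outside its range is refused whole. The fingers move at their own pace and stop on an object; "newtons" is the grip in N (left out, the last holds). Time passes only in rows, so rows that repeat a pose let the fingers close. It gives the time, the measured TCP pose, the force and the opening at its end, in the units of the state.
- manip.state(): the state, without advancing time (a new reading comes with each control period).
- manip.camera(name): name is "scene" or "top" or "wrist"; returns a dict with "color" (480x640x3 uint8, red, green, blue), "depth" (480x640 float32, mm along the optical axis (not along the pixel's ray), 0 where there is no reading), "intrinsics" (3x3 intrinsics, pixels), "origin" and "rotation" of the camera in the world; the wrist camera has in their place "tool_from_camera" (4x4, takes a point from camera to tool coordinates, whose origin is the TCP and whose axes are the flange's). Camera axes: x right, y up, looking along -z (the intrinsics and any distortion apply to the point x, -y, -z); pixel columns grow to the right and rows downward; lengths in mm; the calibration is good to about 2 mm. A picture is of the moment at which its call begins: read the wrist's pose just before it.
- manip.hand_in(): hands the job in, once; it reports no verdict.
The state is a dict: "time_s": time; "joint_pos": joint angles; "joint_velocities": joint speeds; "tau": joint torques, N m; "eef_pos": TCP position; "ee_rot": TCP orientation; "force": force on the tool from outside, world axes, zero at the start; "torque": the same for the moment, N m; "width": finger opening in mm.
Only numpy, scipy, OpenCV 4.12 (cv2) and the standard library are available. Lean on these libraries where they do the work, as an engineer would, in place of code of your own. Each camera call takes 0.05 s, during which the arm holds its last target.

TASK

Set the flip tags along the front of the stock rack to match the bins behind them: only the two full bins may show the disc face, and the bins that are not full must show the bar face. Push each wrong tag over to its other side with a fingertip, gently and without gripping it, until it lies on its rest. Leave the bins and the glassware standing where they are.

Things in the scene. Friction and masses are not known exactly. Their poses are not given: they have to be found in the camera images.
- rack: Fixed white steel stock rack standing on the bench, 210 mm deep (its x) by 560 mm wide (its y), origin on the bench at its centre, +x away from the robot, +y to the left. Four bays side by side, 135 mm apart, each with one bin; an aluminium rail along the front edge (90 mm on the robot's side of the origin) carries one clip-on flip tag in front of each bin. The rack may be turned a little.
- tag_a (a joint): Flip tag's leaf angle, rad. 0 = upright; it rests by its weight at +0.75 (leans to the rack's right, -y; the face with a round black DISC lies uppermost and shows) or at -0.75 (leans left, +y; the face with a straight black BAR shows). Free hinge: pushed 0.3 past upright, it falls over by itself onto the other rest. Tags a-d stand in any order.
- tag_a_holder: Steel holder of the tag, clipped fast to the rail. Origin: middle of its hinge pin, 50 mm above the bench; x along the pin (away from the robot), y to the left. White leaf, 30 g, 46 mm wide along the pin, 3 mm thick, 51 mm long from the pin. The sloping steel rests under it reach only 21 mm to either side and 20 mm above the pin. Its bin stands straight behind it, centre 120 mm along +x.
- tag_a_edge (a point): Middle of the leaf's rolled thumb edge (6 mm thick), 48 mm from the pin; at rest 33 mm to the side of the pin and 35 mm above it. To flip: closed fingertip just outside this edge, its end 20 to 25 mm above the pin, push towards and 10 mm past the pin, rising about 10 mm with the edge on the way (a level push may bind by friction).
- tag_b (a joint): Flip tag's leaf angle, rad. 0 = upright; it rests by its weight at +0.75 (leans to the rack's right, -y; the face with a round black DISC lies uppermost and shows) or at -0.75 (leans left, +y; the face with a straight black BAR shows). Free hinge: pushed 0.3 past upright, it falls over by itself onto the other rest. Tags a-d stand in any order.
- tag_b_holder: Steel holder of the tag, clipped fast to the rail. Origin: middle of its hinge pin, 50 mm above the bench; x along the pin (away from the robot), y to the left. White leaf, 30 g, 46 mm wide along the pin, 3 mm thick, 51 mm long from the pin. The sloping steel rests under it reach only 21 mm to either side and 20 mm above the pin. Its bin stands straight behind it, centre 120 mm along +x.
- tag_b_edge (a point): Middle of the leaf's rolled thumb edge (6 mm thick), 48 mm from the pin; at rest 33 mm to the side of the pin and 35 mm above it. To flip: closed fingertip just outside this edge, its end 20 to 25 mm above the pin, push towards and 10 mm past the pin, rising about 10 mm with the edge on the way (a level push may bind by friction).
- tag_c (a joint): Flip tag's leaf angle, rad. 0 = upright; it rests by its weight at +0.75 (leans to the rack's right, -y; the face with a round black DISC lies uppermost and shows) or at -0.75 (leans left, +y; the face with a straight black BAR shows). Free hinge: pushed 0.3 past upright, it falls over by itself onto the other rest. Tags a-d stand in any order.
- tag_c_holder: Steel holder of the tag, clipped fast to the rail. Origin: middle of its hinge pin, 50 mm above the bench; x along the pin (away from the robot), y to the left. White leaf, 30 g, 46 mm wide along the pin, 3 mm thick, 51 mm long from the pin. The sloping steel rests under it reach only 21 mm to either side and 20 mm above the pin. Its bin stands straight behind it, centre 120 mm along +x.
- tag_c_edge (a point): Middle of the leaf's rolled thumb edge (6 mm thick), 48 mm from the pin; at rest 33 mm to the side of the pin and 35 mm above it. To flip: closed fingertip just outside this edge, its end 20 to 25 mm above the pin, push towards and 10 mm past the pin, rising about 10 mm with the edge on the way (a level push may bind by friction).
- tag_d (a joint): Flip tag's leaf angle, rad. 0 = upright; it rests by its weight at +0.75 (leans to the rack's right, -y; the face with a round black DISC lies uppermost and shows) or at -0.75 (leans left, +y; the face with a straight black BAR shows). Free hinge: pushed 0.3 past upright, it falls over by itself onto the other rest. Tags a-d stand in any order.
- tag_d_holder: Steel holder of the tag, clipped fast to the rail. Origin: middle of its hinge pin, 50 mm above the bench; x along the pin (away from the robot), y to the left. White leaf, 30 g, 46 mm wide along the pin, 3 mm thick, 51 mm long from the pin. The sloping steel rests under it reach only 21 mm to either side and 20 mm above the pin. Its bin stands straight behind it, centre 120 mm along +x.
- tag_d_edge (a point): Middle of the leaf's rolled thumb edge (6 mm thick), 48 mm from the pin; at rest 33 mm to the side of the pin and 35 mm above it. To flip: closed fingertip just outside this edge, its end 20 to 25 mm above the pin, push towards and 10 mm past the pin, rising about 10 mm with the edge on the way (a level push may bind by friction).
- bin_a: Loose grey plastic stock bin, 130 mm deep (x), 96 mm wide (y), sides 45 mm, front 26 mm, contents up to 55 mm above its underside; standing in any of the four bays. Origin: centre of its underside, 6 mm above the bench. FULL: 12 white-capped glass vials fill all places (3 rows of 4). Leave it where it stands.
- bin_b: Loose grey plastic stock bin, 130 mm deep (x), 96 mm wide (y), sides 45 mm, front 26 mm, contents up to 55 mm above its underside; standing in any of the four bays. Origin: centre of its underside, 6 mm above the bench. FULL: 12 reddish-brown rubber pipette bulbs fill all places (3 rows of 4). Leave it where it stands.
- bin_c: Loose grey plastic stock bin, 130 mm deep (x), 96 mm wide (y), sides 45 mm, front 26 mm, contents up to 55 mm above its underside; standing in any of the four bays. Origin: centre of its underside, 6 mm above the bench. NOT full: only 3 vials left. Leave it where it stands.
- bin_d: Loose grey plastic stock bin, 130 mm deep (x), 96 mm wide (y), sides 45 mm, front 26 mm, contents up to 55 mm above its underside; standing in any of the four bays. Origin: centre of its underside, 6 mm above the bench. NOT full: only 2 rubber bulbs left. Leave it where it stands.
- beaker: Loose empty glass beaker, 58 mm across, 70 mm tall, on the bench in front of the rack; origin at the centre of its underside. Leave it.
- vial: Loose capped glass vial, 22 mm across, 60 mm tall, on the bench in front of the rack; origin at the centre of its underside. Leave it.
- flask: Loose conical glass flask with a foil cap, 80 mm across, 153 mm tall, beyond the left end of the rack; origin at the centre of its underside. Leave it.
Mind the look-alikes: they are no part of the job. Leave any yellow look-alike of the bin_b alone.

How it is judged (in metres and radians):
At the end, for the whole second after the job is handed in: Tags before the two full bins lie on their right rests, disc face up (joint above 0.65 rad); tags before the other two lie left, bar face up (below -0.65 rad); all at rest; bins, beaker, vial and flask within 15 mm of where they stood ((((horizontal distance between tag_a_holder and bin_a below 0.155 m or horizontal distance between tag_a_holder and bin_b below 0.155 m) and value of joint tag_a above 0.65 rad) or (not (horizontal distance between tag_a_holder and bin_a below 0.155 m or horizontal distance between tag_a_holder and bin_b below 0.155 m) and (horizontal distance between tag_a_holder and bin_c below 0.155 m or horizontal distance between tag_a_holder and bin_d below 0.155 m) and value of joint tag_a below -0.65 rad)) and (((horizontal distance between tag_b_holder and bin_a below 0.155 m or horizontal distance between tag_b_holder and bin_b below 0.155 m) and value of joint tag_b above 0.65 rad) or (not (horizontal distance between tag_b_holder and bin_a below 0.155 m or horizontal distance between tag_b_holder and bin_b below 0.155 m) and (horizontal distance between tag_b_holder and bin_c below 0.155 m or horizontal distance between tag_b_holder and bin_d below 0.155 m) and value of joint tag_b below -0.65 rad)) and (((horizontal distance between tag_c_holder and bin_a below 0.155 m or horizontal distance between tag_c_holder and bin_b below 0.155 m) and value of joint tag_c above 0.65 rad) or (not (horizontal distance between tag_c_holder and bin_a below 0.155 m or horizontal distance between tag_c_holder and bin_b below 0.155 m) and (horizontal distance between tag_c_holder and bin_c below 0.155 m or horizontal distance between tag_c_holder and bin_d below 0.155 m) and value of joint tag_c below -0.65 rad)) and (((horizontal distance between tag_d_holder and bin_a below 0.155 m or horizontal distance between tag_d_holder and bin_b below 0.155 m) and value of joint tag_d above 0.65 rad) or (not (horizontal distance between tag_d_holder and bin_a below 0.155 m or horizontal distance between tag_d_holder and bin_b below 0.155 m) and (horizontal distance between tag_d_holder and bin_c below 0.155 m or horizontal distance between tag_d_holder and bin_d below 0.155 m) and value of joint tag_d below -0.65 rad)) and velocity of joint tag_a between -0.1 and 0.1 rad/s and velocity of joint tag_b between -0.1 and 0.1 rad/s and velocity of joint tag_c between -0.1 and 0.1 rad/s and velocity of joint tag_d between -0.1 and 0.1 rad/s and distance of each of bin_a, bin_b, bin_c, bin_d, beaker, vial, flask from where it was at the start of the episode below 0.015 m); the robot touches nothing.
It fails at once if a bin or piece of glassware was lifted, shoved more than 15 mm or tipped over (distance of any of bin_a, bin_b, bin_c, bin_d, beaker, vial, flask from where it was at the start of the episode above 0.015 m or angle between any of bin_a, bin_b, bin_c, bin_d, beaker, vial, flask's own z axis and vertical above 0.25 rad).
It fails at once if a tag was gripped or forced (more than 15 N on it) (contact force between the fingers and tag_a_holder above 15 N or contact force between the fingers and tag_b_holder above 15 N or contact force between the fingers and tag_c_holder above 15 N or contact force between the fingers and tag_d_holder above 15 N).
It also fails if it takes over 48 s, if anything falls off the work surface, if the arm or the gripper's body presses on something with over 40 N, if the wrist force passes 120 N, or if a joint passes its speed limit or range.

## Working session

There is one attempt and no reset: what is moved stays moved. The work goes in short steps, Python scripts to look and compute and a tool call to move; the robot and the scene stay as the last step left them, time stands still between calls to the robot, and variables do not carry over. Pictures are saved under pics/ and viewed, and the job is handed in when it is done.

Besides the shell and the picture viewer there is one more tool, called after "Call:" as name(argument=value, ...) on one line, values as JSON. arm_command: Moves the arm, as the interface text tells. Its arguments: {"type":"object","properties":{"steps":{"type":"array","items":{"type":"number"}},"newtons":{"type":"number"}},"required":["steps"]}

```bash
mkdir -p pics
cat > h.py <<'E'
import numpy as np, cv2, pickle
from workcell import manip
def shot(n,f):
    c=manip.camera(n); pickle.dump(c,open(f'pics/{f}.pkl','wb'))
    cv2.imwrite(f'pics/{f}.png',c['color'][:,:,::-1]); return c
def ld(f): return pickle.load(open(f'pics/{f}.pkl','rb'))
def p3(c,u,v,d=None):
    K=c['intrinsics']; d=c['depth'][v,u] if d is None else d
    x=(u-K[0,2])/K[0,0]*d; y=(v-K[1,2])/K[1,1]*d
    return np.array(c['rotation'])@np.array([x,-y,-d])+np.array(c['origin'])
def crop(f,x0,y0,x1,y1,s,o):
    im=cv2.imread(f'pics/{f}.png')[y0:y1,x0:x1]; cv2.imwrite(f'pics/{o}.png',cv2.resize(im,None,fx=s,fy=s,interpolation=cv2.INTER_CUBIC))
E
python3 - <<'E'
from h import *
shot('scene','s0');shot('top','t0')
print(manip.state())
E
```

```text
{'time_s': 0.1, 'joint_pos': array([-6.66364981e+01,  1.80002646e+01, -2.74817848e+00,  6.93378287e+01,
       -2.84146054e-04,  9.00004736e+01]), 'joint_velocities': array([ 0.03125483, -0.12473442,  0.18921622,  0.03967256, -0.05259624,
       -0.05442257]), 'tau': array([ 4.69002953e-04, -5.40766740e+01,  3.40541303e+01,  1.11891475e-02,
        1.87406681e-05, -2.41084865e-05]), 'eef_pos': array([ 237.73765531, -550.34501504,  230.52190053]), 'ee_rot': array([[ 9.18010702e-01,  3.96555152e-01, -6.01668315e-04],
       [ 3.96555608e-01, -9.18009665e-01,  1.38030133e-03],
       [-4.97172427e-06, -1.50572634e-03, -9.99998866e-01]]), 'force': array([-1.50863309,  0.16489254,  0.71159608]), 'torque': array([-0.00890804,  0.01210137,  0.00428776]), 'width': 85.7738571130663}
```

View pics/s0.png

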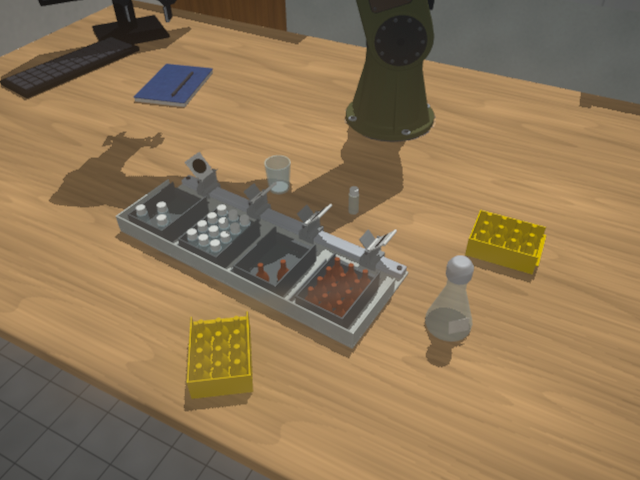

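View pics/t0.png

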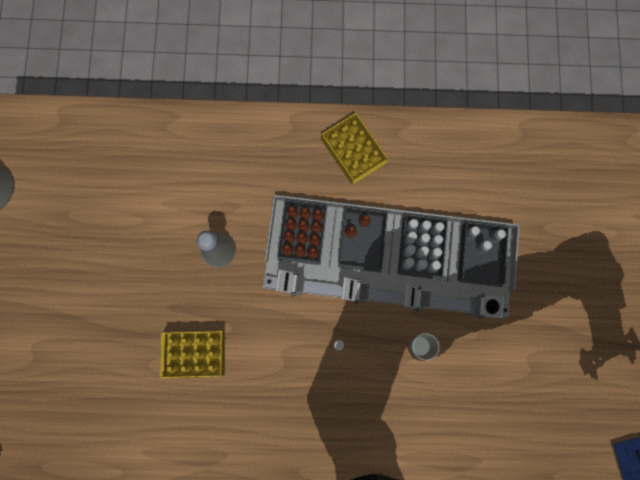

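Run:
```python
from h import *
crop('t0',255,185,525,365,2.9,'t0c')
```

```text
(no output)
```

View pics/t0c.png

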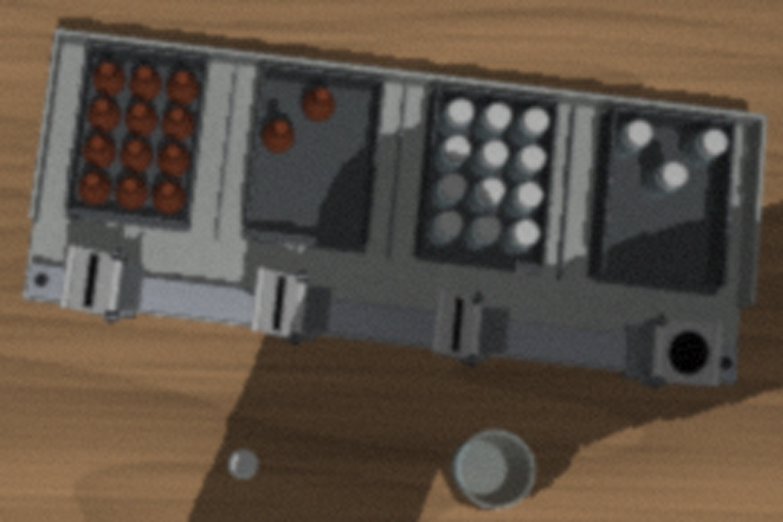

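Run:
```python
from h import *
c=ld('t0'); print(c['origin'],c['rotation'],c['intrinsics'])
P=lambda x,y:(int(round(255+x/2.9)),int(round(185+y/2.9)))
for n,q in dict(screwL=(41,280),screwR=(726,363),
 t1bar=(91,279),t1tl=(74,250),t1bl=(67,303),t2bar=(280,302),t3bar=(459,324),t4disc=(688,353),t4tr=(722,325),t4br=(716,381),t3tl=(441,294),t3bl=(436,352),t2tl=(262,270),t2bl=(256,330),
 rackTL=(60,33),rackTR=(760,118),rail1=(180,300),rail2=(390,325),rail3=(600,348),binf1=(130,218),binf3=(480,258),beaker=(495,432),vial=(243,463)).items():
    u,v=P(*q); print(n,(u,v),p3(c,u,v).round(1))
```

```text
[ 417.39960731  129.29046309 1297.40387885] [[ 0.02445989  0.9851038  -0.17021229]
 [-0.99948078  0.02766951  0.01650967]
 [ 0.02097343  0.16972008  0.9852691 ]] [[570.74876758   0.         329.43311316]
 [  0.         570.74876758 238.52621867]
 [  0.           0.           1.        ]]
screwL (269, 282) [535.2 240.3  24.1]
screwR (505, 310) [ 486.7 -288.1   22.4]
t1bar (286, 281) [534.2 199.9  69.4]
t1tl (281, 271) [553.8 210.5  84.4]
t1bl (278, 289) [515.3 215.3  84.8]
t2bar (352, 289) [521.   57.2  65.8]
t3bar (413, 297) [507.2 -74.9  65.6]
t4disc (492, 307) [ 489.8 -244.5   70.4]
t4tr (504, 297) [ 517.  -292.3    5.2]
t4br (502, 316) [ 470.3 -259.6   88.9]
t3tl (407, 286) [528.4 -58.2  89.5]
t3bl (405, 306) [486.2 -54.3  87.2]
t2tl (345, 278) [542.3  73.8  86.2]
t2bl (343, 299) [503.5  73.3  -2.5]
rackTL (276, 196) [729.  231.5  38.8]
rackTR (517, 226) [ 676.4 -316.9   34.6]
rail1 (317, 288) [525.  132.9  20.8]
rail2 (389, 297) [509.2 -28.8  18.3]
rail3 (462, 305) [ 495.4 -191.9   22.1]
binf1 (300, 260) [585.7 172.7  30.7]
binf3 (421, 274) [561.3 -98.2  32.9]
beaker (426, 334) [ 429.1 -102.6   66.4]
vial (339, 345) [401.4  82.5  58.2]
```

Run:
```python
from h import *
c=ld('t0')
a=np.array([486.7,-288.1]);b=np.array([535.2,240.3]);m=(a+b)/2;ey=(b-a)/np.linalg.norm(b-a);ex=np.array([ey[1],-ey[0]])
V,U=np.mgrid[190:330,255:530]; pts=np.array([p3(c,u,v) for u,v in zip(U.ravel(),V.ravel())])
r=np.c_[(pts[:,:2]-m)@ex,(pts[:,:2]-m)@ey,pts[:,2]]
print('m',m,ex,ey)
for i,y in enumerate([202.5,67.5,-67.5,-202.5]):
    k=(abs(r[:,0])<35)&(abs(r[:,1]-y)<55)&(r[:,2]>55)&(r[:,2]<100); q=r[k]-[0,y,0]
    top=q[q[:,2]>80]
    print(i+1,k.sum(),q.min(0).round(1),q.max(0).round(1),top.mean(0).round(1),np.polyfit(q[:,1],q[:,2],1).round(2))
k=(r[:,2]>95);print(k.sum(), r[(abs(r[:,1])<290)&(r[:,0]>60)][:,2].max())
```

```text
m [510.95 -23.9 ] [ 0.99581405 -0.09140231] [0.09140231 0.99581405]
1 448 [-22.5 -15.6  55. ] [26.2 41.6 92.6] [ 1.7 36.7 85.3] [ 0.48 61.67]
2 418 [-23.4 -21.4  55.1] [25.1 36.2 96.6] [ 1.6 31.5 85.6] [ 0.48 64.64]
3 404 [-23.1 -19.9  55.1] [27.5 38.4 92.9] [ 1.  33.1 85.5] [ 0.48 64.16]
4 498 [-26.2 -38.6  55.1] [24.6 20.2 92.1] [  0.8 -32.4  84.7] [-0.53 62.26]
131 70.29797800842903
```

Call:
arm_command(steps=[1,20,20,0,0,0,8,1,50,52,-10,0,0,16,1,82,86,-20,0,0,24,1,114,120,-35,0,0,32,1,146,154,-50,0,0,40])

```text
time_s: 0.6
eef_pos: [384.8, -395.4, 180.7]
ee_rot: [[0.444, 0.896, 0.0], [0.896, -0.444, 0.0], [0.0, 0.0, -1.0]]
force: [0.2, -0.6, -0.8]
width: 12.7
```

Call:
arm_command(steps=[1,30,33,-15,0,0,7,1,62,68,-30,0,0,14,1,92,100,-45,0,0,21.2,1,103,111,-60,0,0,21.2,1,103,111,-60,0,0,21.2])

```text
time_s: 1.1
eef_pos: [486.6, -283.4, 118.8]
ee_rot: [[0.093, 0.996, -0.004], [0.996, -0.093, 0.002], [0.002, -0.004, -1.0]]
force: [0.2, -0.3, 0.7]
width: -0.0
```

Run:
```python
from h import *
s=manip.state();print(s['eef_pos'],s['width'],s['joint_pos'])
shot('wrist','w1');shot('scene','s1')
crop('s1',80,130,460,380,2,'s1c')
```

```text
[ 486.62660677 -283.35888345  118.76213576] -0.0002115305932347787 [-3.02150315e+01  1.82302998e+01 -1.75719871e+01  5.44342977e+01
  5.31226113e-03  6.50996535e+01]
```

View pics/w1.png

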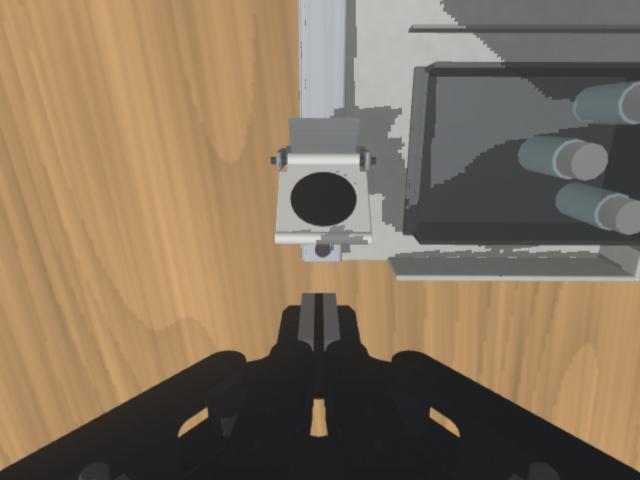

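View pics/s1c.png

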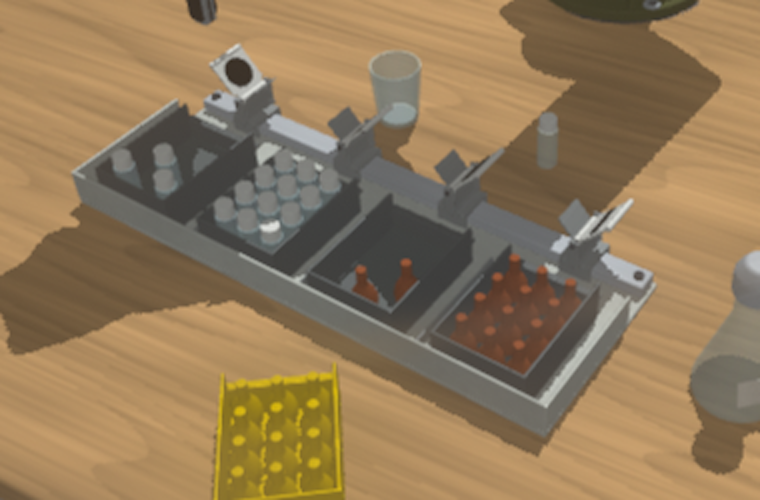

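Call:
arm_command(steps=[1,0,0,-20,0,0,0,1,0,0,-38,0,0,0,1,0,0,-47,0,0,0,1,0,0,-47,0,0,0,1,0,0,-47,0,0,0])

```text
time_s: 1.7
eef_pos: [486.8, -286.7, 75.0]
ee_rot: [[0.096, 0.995, 0.001], [0.995, -0.096, -0.0], [-0.0, 0.001, -1.0]]
force: [0.7, -0.1, 1.0]
width: -0.0
```

Call:
arm_command(steps=[1,0.9,10,-2,0,0,0,1,1.6,17,-2,0,0,0,1,2.2,24,-1,0,0,0,1,2.8,31,1,0,0,0,1,3.5,38,3,0,0,0])

```text
time_s: 2.2
eef_pos: [490.6, -246.9, 77.6]
ee_rot: [[0.094, 0.996, 0.0], [0.996, -0.094, 0.0], [0.0, 0.0, -1.0]]
force: [-0.1, 0.3, -0.3]
width: 0.3
```

Call:
arm_command(steps=[1,0.6,7,2,0,0,0,1,1.3,14,4,0,0,0,1,1.9,21,6,0,0,0,1,2.5,27,7,0,0,0,1,2.5,27,7,0,0,0])

```text
time_s: 2.7
eef_pos: [493.1, -220.0, 84.5]
ee_rot: [[0.094, 0.996, 0.0], [0.996, -0.094, 0.0], [0.0, 0.0, -1.0]]
force: [0.4, -0.7, 0.6]
width: 0.1
```

Run:
```python
from h import *
s=manip.state();print(s['eef_pos'])
shot('wrist','w2')
```

```text
[ 493.06277907 -220.03987614   84.47826906]
```

View pics/w2.png

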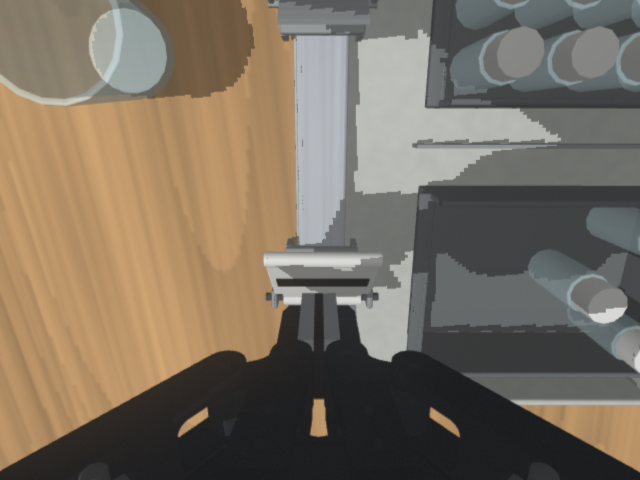

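Call:
arm_command(steps=[1,-0.9,-10,15,0,0,0,1,0,0,50,0,0,0,1,3,35,60,0,0,0,1,7,80,60,0,0,0,1,11,125,60,0,0,0])

```text
time_s: 3.25
eef_pos: [504.5, -95.3, 145.0]
ee_rot: [[0.097, 0.995, 0.002], [0.995, -0.097, -0.0], [-0.0, 0.002, -1.0]]
force: [0.8, -0.1, -0.5]
width: 0.4
```

Call:
arm_command(steps=[1,4,43,0,0,0,0,1,6,64,-10,0,0,0,1,6,64,-50,0,0,0,1,6,64,-69,0,0,0,1,6,64,-69,0,0,0])

```text
time_s: 3.75
eef_pos: [507.3, -31.5, 72.6]
ee_rot: [[0.094, 0.996, -0.005], [0.996, -0.094, 0.0], [-0.0, -0.005, -1.0]]
force: [0.6, -0.5, -0.3]
width: 0.2
```

Call:
arm_command(steps=[1,-0.9,-10,-2,0,0,0,1,-1.6,-17,-2,0,0,0,1,-2.2,-24,-1,0,0,0,1,-2.8,-31,1,0,0,0,1,-3.5,-38,3,0,0,0])

```text
time_s: 4.25
eef_pos: [506.8, -70.8, 79.1]
ee_rot: [[0.095, 0.995, 0.001], [0.995, -0.095, -0.0], [-0.0, 0.001, -1.0]]
force: [0.8, 0.6, 0.2]
width: 0.3
```

Call:
arm_command(steps=[1,-0.6,-7,2,0,0,0,1,-1.3,-14,4,0,0,0,1,-1.9,-21,6,0,0,0,1,-2.5,-28,7,0,0,0,1,-2.5,-28,7,0,0,0])

```text
time_s: 4.75
eef_pos: [504.0, -98.7, 85.5]
ee_rot: [[0.096, 0.995, 0.0], [0.995, -0.096, -0.0], [-0.0, 0.0, -1.0]]
force: [0.4, -0.8, 0.3]
width: 0.0
```

Run:
```python
from h import *
s=manip.state();print(s['eef_pos'])
shot('scene','s3')
crop('s3',80,130,460,380,2,'s3c')
```

```text
[504.04262793 -98.66915153  85.48228444]
```

View pics/s3c.png

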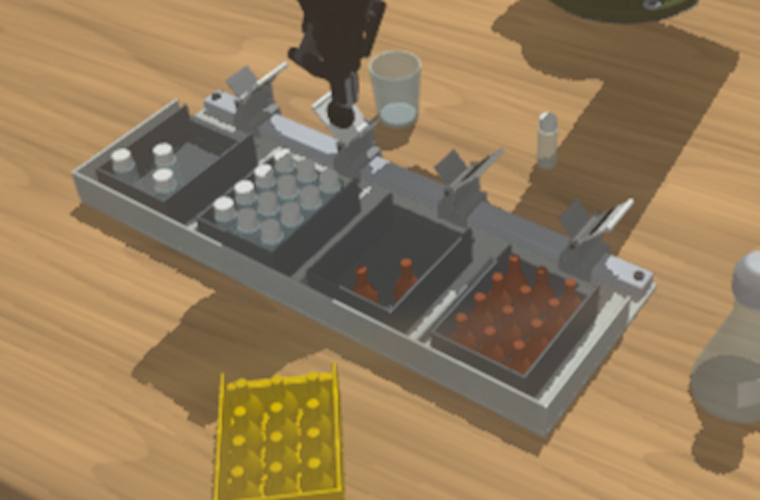

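Run:
```python
from h import *
c=ld('t0')
for q in [(207,241),(218,250),(233,250),(218,264)]: print(q,p3(c,*q).round(0))
```

```text
(207, 241) [604. 359. 149.]
(218, 250) [596. 348.  77.]
(233, 250) [606. 325.  16.]
(218, 264) [572. 355.  27.]
```

Call:
arm_command(steps=[1,0.9,10,15,0,0,0,1,2,20,50,0,0,0,1,5,55,62,0,0,0,1,9,100,62,0,0,0,1,13,145,62,0,0,0])

```text
time_s: 5.3
eef_pos: [517.4, 48.7, 148.1]
ee_rot: [[0.096, 0.995, 0.002], [0.995, -0.096, 0.0], [0.001, 0.002, -1.0]]
force: [1.2, 0.3, -0.8]
width: 0.2
```

Call:
arm_command(steps=[1,4,45,0,0,0,0,1,8,90,0,0,0,0,1,12,135,0,0,0,0,1,16,175,0,0,0,0,1,18,194,-5,0,0,0])

```text
time_s: 5.8
eef_pos: [535.2, 245.0, 142.6]
ee_rot: [[0.091, 0.996, 0.001], [0.996, -0.091, 0.001], [0.002, 0.001, -1.0]]
force: [0.5, -0.6, -0.1]
width: -0.3
```

Call:
arm_command(steps=[1,0,0,-30,0,0,0,1,0,0,-55,0,0,0,1,0,0,-67,0,0,0,1,0,0,-67,0,0,0,1,0,0,-67,0,0,0])

```text
time_s: 6.3
eef_pos: [535.3, 240.9, 75.8]
ee_rot: [[0.095, 0.995, 0.0], [0.995, -0.095, 0.0], [0.0, 0.0, -1.0]]
force: [0.8, -0.1, -0.8]
width: 0.3
```

Travel needed is about 66 mm (centre to about 3 mm before or past the pin).

Call:
arm_command(steps=[1,-0.9,-10,-3,0,0,0,1,-1.6,-17,-3,0,0,0,1,-2.2,-24,-2,0,0,0,1,-2.8,-31,0,0,0,0,1,-3.5,-38,2,0,0,0])

```text
time_s: 6.8
eef_pos: [531.6, 202.4, 77.8]
ee_rot: [[0.095, 0.995, 0.0], [0.995, -0.095, 0.0], [0.0, 0.0, -1.0]]
force: [0.3, -0.3, -0.0]
width: -0.2
```

Call:
arm_command(steps=[1,-0.6,-7,2,0,0,0,1,-1.3,-14,4,0,0,0,1,-1.9,-21,6,0,0,0,1,-2.5,-28,7,0,0,0,1,-2.8,-31,7,0,0,0])

```text
time_s: 7.3
eef_pos: [528.6, 171.5, 84.5]
ee_rot: [[0.095, 0.995, 0.0], [0.995, -0.095, -0.0], [-0.0, 0.0, -1.0]]
force: [0.3, -0.7, 0.4]
width: -0.1
```

Call:
arm_command(steps=[1,0,0,0,0,0,0,1,1.5,15,15,0,0,0,1,1.5,15,50,0,0,0,1,1.5,15,90,0,0,0,1,-10,15,130,0,0,0])

```text
time_s: 7.8
eef_pos: [519.1, 187.6, 215.3]
ee_rot: [[0.095, 0.996, -0.0], [0.996, -0.095, -0.0], [-0.0, -0.0, -1.0]]
force: [-0.3, 0.6, -0.3]
width: 0.4
```

Run:
```python
from h import *
s=manip.state();print(s['eef_pos'])
shot('scene','s4');shot('top','t4')
crop('s4',80,130,460,380,2,'s4c');crop('t4',255,185,525,365,2.9,'t4c')
```

```text
[519.12123105 187.55827861 215.29835613]
```

View pics/s4c.png

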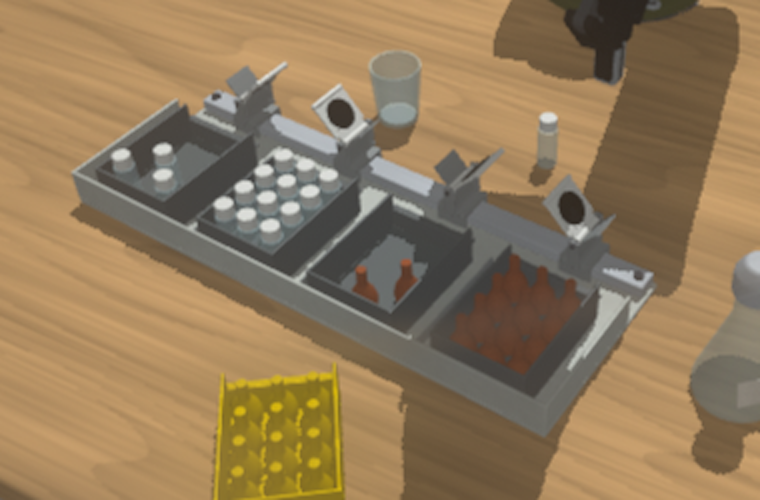

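View pics/t4c.png

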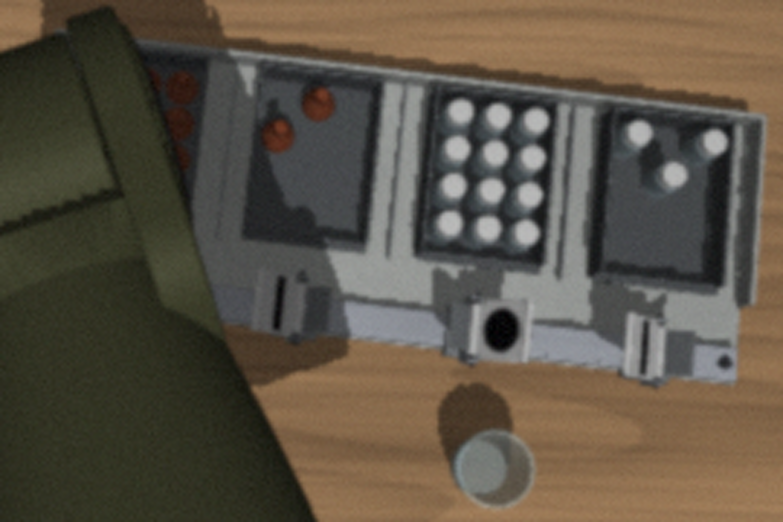

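Call:
arm_command(steps=[1,0,0,0,0,0,0,1,0,0,0,0,0,0,1,0,0,0,0,0,0,1,0,0,0,0,0,0])

```text
time_s: 8.3
eef_pos: [518.0, 187.0, 212.9]
ee_rot: [[0.095, 0.995, -0.002], [0.996, -0.095, -0.001], [-0.001, -0.002, -1.0]]
force: [0.6, 0.5, 0.0]
width: -0.5
```

```bash
python3 -c "
from workcell import manip
print(manip.hand_in())"
```

```text
the job is handed in; nothing more can be done
None
```

I flipped the three wrong tags with the closed fingertip and handed the job in after about 8.3 s. The tags before the full bulb bin and the full vial bin went from bar to disc. The tag before the 3-vial bin went from disc to bar. The tag before the 2-bulb bin already showed the bar, so I left it alone.

In the last scene picture only the two full bins show discs, and nothing appears to have moved. The last top picture agrees for the three tags it shows. The arm hid the leftmost bay, its tag, the vial and the flask from the top camera, so those rest on the scene picture alone. Bin and glassware positions were compared only by eye. The force readings at the end of each move never passed about 1.5 N, and the tool ended clear of everything.

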